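Nest the white baking pots

ROBOT

A 6-joint arm with a two-finger parallel gripper is mounted at the origin on the work surface. World frame = base frame: x ahead of the robot, y to its left, z up, the work surface at z = 0. Lengths are in m, angles in rad, forces in N, time in s.
With the tool pointing down it reaches from about 0.325 to 0.85 m from the base axis. Payload 15.5 kg.
Tool frame: the origin (TCP) lies on the centre line of the jaws, within the pads' length; the fingertips stand ctrl.finger_overhang ahead of it and the grasp point (between the pads) lies 5 mm behind it (ctrl.finger_overhang is the distance from the TCP to the fingertips, in m); z points along the fingers, y is the line along which they close (so a half turn about z gives the same grasp; the last joint's range is limited). The gripper opens to 91 mm and grips with 3 to 60 N. Pads are 32 mm wide; open, the fingers measure 118 mm over their backs; the gripper's body (76 mm by 178 mm) begins 60 mm behind the grasp point.
Start: joints at [1.214, 0.494, 1.345, -0, 1.302, -0.096], TCP at [0.162, 0.604, 0.228] pointing down, gripper open.
Joint ranges: [-2.91, 2.91], [-0.82, 2.16], [0.22, 2.67], [-1.22, 4.37], [0.12, 2.79], [-3.08, 3.08]. Speed limits (rad/s): [1.89, 1.89, 2.57, 3.01, 3.01, 3.01].

INTERFACE

Orientations are given as a unit quaternion [w, x, y, z].
In Python, from plant import ctrl, read_camera gives the robot as it stands. The module is installed in compiled form; this text tells all that it offers.
- The arm moves only by the tool servo_tool, never from a script. Its argument "moves" is a list of rows, each a list of 3 entries, a list of its own where there are three numbers: the shift along the tool's x, y, z in m, then the turn about the tool's z in rad, then the opening, from 0 (shut) to 1 (fully open). In form: [[[dx, dy, dz], yaw, hand], ...]. A call has 1 to 12 rows; each row shifts and turns the commanded pose from where the row before left it, along the tool's axes as they then stand; what a row does not reach is not made up. A row lasts 1/10 s, in which the tool goes at most 50 mm and 8.59 degrees, less where a joint would pass 70% of its speed; a pose out of reach is approached as far as the arm can. A call is refused whole if a number of a shift passes 0.05 or a number of a turn 0.15, either way. A call with a gripper value outside its range is refused whole. The fingers move at their own pace and stop on an object; the grip force is fixed at half the most. Time passes only in rows, so rows that do not move let the fingers close. It gives the time, the measured TCP pose, the force, the opening and the grip force at its end, in the units of the state.
- ctrl.observe(): the state, without advancing time (a new reading comes with each control period).
- read_camera(name): name is "scene" or "side" or "wrist"; returns a dict with "frame" (400x640x3 uint8, blue, green, red), "fov_y" (degrees; the focal length in pixels is half the picture's height over the tangent of half this angle, whatever the lens; pixels are square), "cx", "cy" (the principal point, pixels), "rvec" (rotation vector, rad) and "tvec" (3), from world to camera coordinates, as OpenCV has them; the wrist camera has in their place "hand_eye" (4x4, takes a point from camera to tool coordinates, whose origin is the TCP and whose axes are the flange's). Camera axes: x right, y down, z forward; pixel columns grow to the right and rows downward; lengths in m; the calibration is good to about 2 mm. A picture is of the moment at which its call begins: read the wrist's pose just before it. There is no depth.
- ctrl.hand_in(): hands the job in; it is judged then, once.
The state is a dict: "clock": time; "joint_positions": joint angles; "qd": joint speeds; "joint_torque": joint torques, N m; "position": TCP position; "tcp_rot": TCP orientation; "contact_force": force on the tool from outside, world axes, zero at the start; "moment": the same for the moment, N m; "grip_width": finger opening in m; "gripper_force": force on a finger pad.
Only numpy, scipy, OpenCV 4.12 (cv2) and the standard library are available. Lean on these libraries where they do the work, as an engineer would, in place of code of your own. Each camera call takes 0.05 s, during which the arm holds its last target. There are 200 camera calls.

TASK

Put the set of three plain white round pots away as a nest: first stand the middle-sized pot inside the wide shallow dish, then stand the narrowest pot inside the middle-sized one, each upright on the floor of the one around it. Leave the mug with the handle standing where it is.

Things in the scene. Friction and masses are not known exactly. Their poses are not given: they have to be found in the camera images.
- dish: The widest and lowest of the three white stoneware pots: a loose, open, straight-walled round dish, 114 mm outside diameter, 104 mm inside, 36 mm tall, floor 6 mm thick, about 0.35 kg. No handle. It need not be picked up. Origin: centre of its underside; z up through its mouth.
- ramekin: Middle pot: loose, white stoneware, open, straight-walled, round, 66 mm outside diameter, 58 mm inside, 50 mm tall, floor 5 mm thick, about 0.14 kg, no handle. Grip it across the outside near the rim. In the dish its underside is 6 mm above the dish's, its rim 20 mm above the dish's rim; it may drop the last 15 mm. Origin: centre of its underside; z up through its mouth.
- pot: Narrowest and tallest of the three: loose, white stoneware, open, straight-walled, round, 36 mm outside diameter, 60 mm tall, about 0.07 kg, no handle. Grip it across the outside near the rim. In the middle pot its underside is 5 mm above that pot's, its rim 15 mm above that pot's rim; it may drop the last 20 mm. Origin: centre of its underside; z up through its mouth.
- mug: Bystander to be left standing: white mug with a side handle, 76 mm diameter, 85 mm tall, the tallest thing among the pots. Pots, mug and a lidded glass jar (52 mm wide, 80 mm tall) stand upright in mixed order with 20 mm or more between any two. Origin: centre of its underside; the handle is on its own +y side.

How it is judged:
By the outcome, as a careful person would: the job done as asked, in the order asked, and still so for the second after the job is handed in, with the robot touching nothing.
It also fails if it takes over 51 s, if anything falls off the work surface, if the arm or the gripper's body presses on something with over 40 N, if the wrist force passes 120 N, or if a joint passes its speed limit or range.

## Working session

There is one attempt and no reset: what is moved stays moved. The work goes in short steps, Python scripts to look and compute and a tool call to move; the robot and the scene stay as the last step left them, time stands still between calls to the robot, and variables do not carry over. Pictures are saved under pics/ and viewed, at most 13 in all, crops included, and the job is handed in when it is done.

Besides the shell and the picture viewer there is one more tool, called after "Emit:" by a JSON object that holds its "api" and its "payload". servo_tool: Moves the arm, as the interface text tells. Its arguments: {"type":"object","properties":{"moves":{"type":"array","items":{"type":"array"}}},"required":["moves"]}

```bash
mkdir -p pics; python3 - <<'E'
from plant import ctrl, read_camera
import cv2,pickle
s=ctrl.observe();print(s['clock'],s['position'],s['tcp_rot'],ctrl.finger_overhang)
d={}
for n in("scene","side","wrist"):
    c=read_camera(n);d[n]=c;cv2.imwrite(f"pics/{n}0.png",c["frame"]);print(n,{k:v for k,v in c.items() if k!='frame'})
pickle.dump(d,open('c0.pkl','wb'))
E
```

```text
0.0 [0.16162241 0.60333977 0.22731665] [-1.47836324e-04  1.30528649e-01  9.91444325e-01 -6.32077477e-04] 0.014
scene {'fov_y': 48.82089561908892, 'cx': 321.30891791933146, 'cy': 200.21593778679477, 'rvec': array([ 2.1680466 ,  0.88100273, -0.41788879]), 'tvec': array([-0.38695015, -0.23688567,  1.15094264])}
side {'fov_y': 52.39072022355591, 'cx': 320.5830316749614, 'cy': 200.50492258190926, 'rvec': array([ 1.97930575, -0.80977131,  0.48690253]), 'tvec': array([-0.39445516,  0.22744578,  0.3838169 ])}
wrist {'fov_y': 67.15942962173108, 'cx': 318.36705312315263, 'cy': 201.94831220978764, 'hand_eye': array([[ 4.19879882e-04, -9.57606882e-01, -2.88077910e-01,
         8.28356942e-02],
       [ 9.99999888e-01,  4.64410864e-04, -8.62377979e-05,
         9.98434931e-04],
       [ 2.16368420e-04, -2.88077842e-01,  9.57606971e-01,
        -1.57211440e-01],
       [ 0.00000000e+00,  0.00000000e+00,  0.00000000e+00,
         1.00000000e+00]])}
```

View pics/scene0.png

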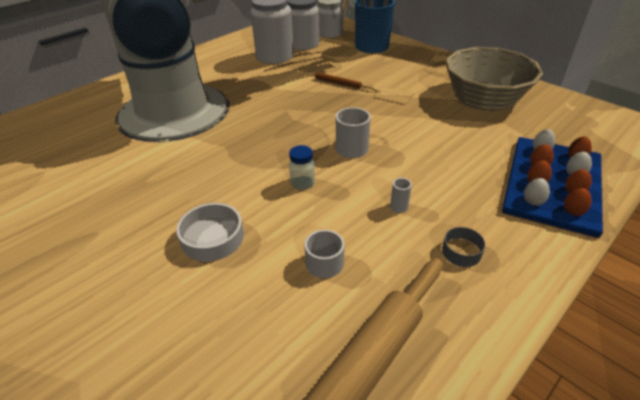

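View pics/side0.png

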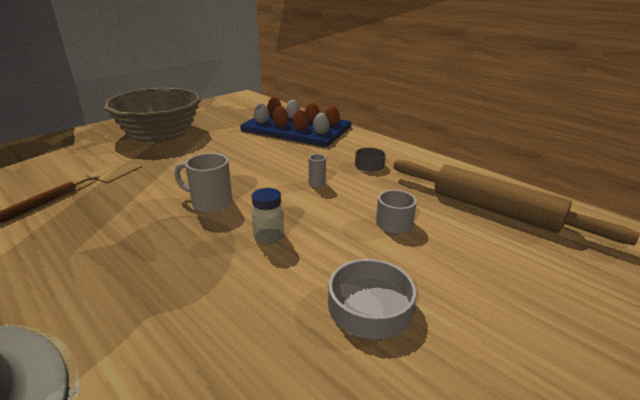

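The scene view shows the dish rim centre at about (211,222), the ramekin rim at (325,245), the pot rim at (401,184), the jar at (302,153) and the mug at (352,119). In the side view they are at (372,285), (396,203), (317,158), (267,197) and (208,164).

```bash
cat > h.py <<'E'
import numpy as np,cv2
from scipy.spatial.transform import Rotation as R
def K(c):
    f=200/np.tan(np.radians(c['fov_y']/2));return np.array([[f,0,c['cx']],[0,f,c['cy']],[0,0,1]])
def pose(c,s=None):  # camera-to-world rotation, centre
    if 'rvec' in c:
        r=cv2.Rodrigues(c['rvec'])[0];return r.T,-r.T@c['tvec']
    Rt=tool(s);H=c['hand_eye'];return Rt@H[:3,:3],Rt@H[:3,3]+s['position']
def tool(s):
    q=s['tcp_rot'];return R.from_quat([q[1],q[2],q[3],q[0]]).as_matrix()
def back(c,uv,z,s=None):
    r,o=pose(c,s);d=r@np.linalg.inv(K(c))@[uv[0],uv[1],1];return (o+d*(z-o[2])/d[2])[:2]
def proj(c,P,s=None):
    r,o=pose(c,s);p=K(c)@(r.T@(np.array(P,float)-o).T.reshape(3,-1));return (p[:2]/p[2]).T
E
python3 - <<'E'
import pickle;from h import *
d=pickle.load(open('c0.pkl','rb'))
for n,z,a,b in(('dish',.036,(211,222),(372,285)),('ram',.05,(325,245),(396,203)),('pot',.06,(401,184),(317,158)),('jar',.08,(302,153),(267,197)),('mug',.085,(352,119),(208,164))):
    print(n,back(d['scene'],a,z).round(4),back(d['side'],b,z).round(4))
E
```

```text
dish [ 0.457  -0.1897] [ 0.4562 -0.1958]
ram [ 0.6514 -0.0977] [ 0.6309 -0.1059]
pot [0.6534 0.1016] [0.6461 0.0989]
jar [0.4695 0.0246] [0.4548 0.0164]
mug [0.4631 0.1778] [0.4473 0.1733]
```

View pics/wrist0.png

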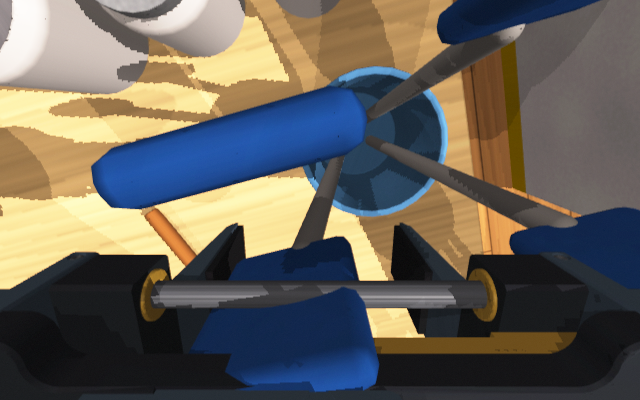

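The wrist view shows a utensil crock right under the tool. I'll rise straight up out of it first.

Emit:
{"api": "servo_tool", "payload": {"moves": [[[0,0,-0.03],0,1],[[0,0,-0.03],0,1],[[0,0,-0.03],0,1],[[0,0,-0.03],0,1],[[0,0,-0.03],0,1],[[0,0,0],0,1]]}}

```text
clock: 0.75
position: [0.1622, 0.6049, 0.382]
tcp_rot: [0.001, 0.131, 0.991, 0.003]
contact_force: [0.3, -0.1, 0.4]
grip_width: 0.0909
gripper_force: 0.0
```

```bash
python3 - <<'E'
from plant import ctrl, read_camera
import cv2
cv2.imwrite("pics/w1.png",read_camera("wrist")["frame"])
E
```

```text
(no output)
```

View pics/w1.png

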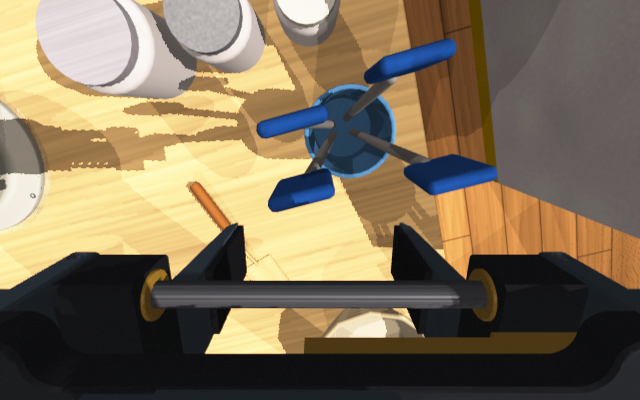

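Utensils (blue, around (350,140)) are now well below the tool and on the far side from my direction of travel, so the way is clear.

Emit:
{"api": "servo_tool", "payload": {"moves": [[[-0.0325,-0.0278,0],0,1],[[-0.0325,-0.0278,0],0,1],[[-0.0325,-0.0278,0],0,1],[[-0.0325,-0.0278,0],0,1],[[-0.0325,-0.0278,0],0,1],[[-0.0325,-0.0278,0],0,1],[[-0.0325,-0.0278,0],0,1],[[-0.0325,-0.0278,0],0,1],[[-0.0325,-0.0278,0],0,1],[[-0.0325,-0.0278,0],0,1]]}}

```text
clock: 1.8
position: [0.4039, 0.2493, 0.3768]
tcp_rot: [-0.001, 0.13, 0.991, -0.0]
contact_force: [0.9, 0.4, -0.3]
grip_width: 0.0912
gripper_force: 0.0
```

Emit:
{"api": "servo_tool", "payload": {"moves": [[[-0.0325,-0.0278,0],0,1],[[-0.0325,-0.0278,0.02],0,1],[[-0.0325,-0.0278,0.02],0,1],[[-0.0325,-0.0278,0.02],0,1],[[-0.0325,-0.0278,0.02],0,1],[[-0.0325,-0.0278,0.02],0,1],[[-0.0325,-0.0278,0.02],0,1],[[-0.0325,-0.0278,0.02],0,1],[[-0.0325,-0.0278,0],0,1],[[-0.0325,-0.0278,0],0,1],[[0,0,0],0,1],[[0,0,0],0,1]]}}

```text
clock: 3.0
position: [0.6451, -0.1021, 0.2362]
tcp_rot: [-0.001, 0.131, 0.991, 0.0]
contact_force: [-1.0, 0.0, -0.6]
grip_width: 0.0913
gripper_force: 0.0
```

```bash
cat > snap.py <<'E'
import sys,pickle,cv2
from plant import ctrl, read_camera
s=ctrl.observe();c=read_camera("wrist")
cv2.imwrite(f"pics/{sys.argv[1]}.png",c["frame"]);pickle.dump((s,c),open(sys.argv[1]+'.pkl','wb'))
print(s['clock'],s['position'],s['tcp_rot'])
E
python3 snap.py w2
```

```text
3.0 [ 0.64511515 -0.10213146  0.23621074] [-1.25776912e-03  1.31225025e-01  9.91351788e-01  2.06438081e-04]
```

View pics/w2.png

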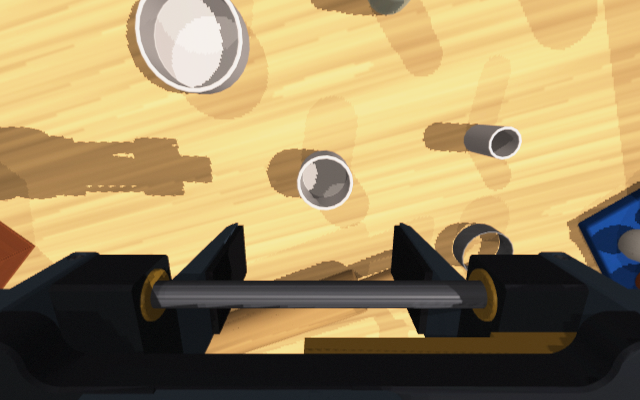

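The wrist view shows the ramekin rim centred at (326,182), the dish at (190,41) and the pot at (505,143). I'll refine these by fitting known-radius circles on the rim planes.

```bash
cat >> h.py <<'E'
from scipy.optimize import least_squares
RIM=dict(dish=(.036,.0545,.0025),ram=(.05,.031,.002),pot=(.06,.0165,.0015))
def rimfit(c,s,name,uv0,z=None,n=3):
    """rim centre xy: robust circle of known radius through bright grey pixels near the guess"""
    zr,r,w=RIM[name];z=z or zr;p=back(c,uv0,z,s)
    f=c['frame'].astype(int);m=(f.min(2)>165)&(f.max(2)-f.min(2)<45)
    vu=np.argwhere(m[:225]);P=np.array([back(c,(u,v),z,s) for v,u in vu])
    for k in range(4):
        Q=P[abs(np.hypot(*(P-p).T)-r)<(.010,.006,.004,.003)[k]]
        p=least_squares(lambda x:np.hypot(*(Q-x).T)-r,p,loss='soft_l1',f_scale=.001).x
    e=np.hypot(*(Q-p).T)-r;a=np.histogram(np.arctan2(*(Q-p).T),8)[0]
    return p,len(Q),e.std(),a
E
cat > m.py <<'E'
import pickle,sys;from h import *
s,c=pickle.load(open(sys.argv[1]+'.pkl','rb'));T=tool(s)
for a in sys.argv[2:]:
    n,u,v,*z=a.split(',');z=float(z[0]) if z else None
    p,k,e,h=rimfit(c,s,n,(float(u),float(v)),z)
    d=T.T@np.r_[p-s['position'][:2],0];print(n,p.round(4),k,e.round(5),h,'tool dx,dy',d[:2].round(4))
E
python3 m.py w2 ram,326,182 dish,190,41 pot,505,143
```

```text
ram [ 0.6444 -0.0931] 550 0.00118 [78 83 76 69 61 56 62 65] tool dx,dy [0.0031 0.0085]
dish [ 0.4541 -0.1924] 1127 0.00144 [209  35   0 109 208 197 177 192] tool dx,dy [ 0.161  -0.1369]
pot [0.6494 0.1083] 240 0.00081 [29 31 30 28 32 31 30 29] tool dx,dy [0.0506 0.2044]
```

Emit:
{"api": "servo_tool", "payload": {"moves": [[[0.003,0.0085,0],0,1],[[0,0,0.03],0,1],[[0,0,0.04],0,1],[[0,0,0.03],0,1],[[0,0,0],0,1]]}}

```text
clock: 3.55
position: [0.6421, -0.0904, 0.1344]
tcp_rot: [-0.003, 0.13, 0.992, 0.0]
contact_force: [-0.1, 0.5, 0.6]
grip_width: 0.0912
gripper_force: 0.0
```

```bash
python3 snap.py w3; python3 - <<'E'
import pickle;from h import *
s,c=pickle.load(open('w3.pkl','rb'));print(proj(c,[.6444,-.0931,.05],s))
E
python3 m.py w3 ram,$(python3 -c "
import pickle;from h import *
s,c=pickle.load(open('w3.pkl','rb'));p=proj(c,[.6444,-.0931,.05],s)[0];print('%.0f,%.0f'%tuple(p))")
```

```text
3.55 [ 0.64213303 -0.09041487  0.13438216] [-3.43904626e-03  1.29854106e-01  9.91527058e-01  4.22258002e-04]
[[314.85160731 217.29977872]]
ram [ 0.6463 -0.093 ] 454 0.00149 [36 68 62 65 66 61 53 43] tool dx,dy [-0.0047 -0.0015]
```

Emit:
{"api": "servo_tool", "payload": {"moves": [[[-0.003,-0.001,0.03],0,1],[[0,0,0.03],0,1],[[0,0,0.02],0,1],[[0,0,0.01],0,1],[[0,0,0],0,1],[[0,0,0],0,0.6],[[0,0,0],0,0.5],[[0,0,0],0,0.5],[[0,0,0],0,0.5],[[0,0,0],0,0.5],[[0,0,0],0,0.5]]}}

```text
clock: 4.7
position: [0.6482, -0.0945, 0.0489]
tcp_rot: [0.001, 0.131, 0.991, -0.0]
contact_force: [-1.7, 0.8, 8.2]
grip_width: 0.066
gripper_force: 30.0
```

Emit:
{"api": "servo_tool", "payload": {"moves": [[[0,0,-0.01],0,0.5],[[0,0,-0.02],0,0.5],[[0,0,-0.03],0,0.5],[[0,0,-0.03],0,0.5],[[0,0,-0.03],0,0.5],[[0.01,-0.009,0],0,0.5],[[0.02,-0.018,0],0,0.5],[[0.02,-0.018,0],0,0.5],[[0.02,-0.018,0],0,0.5],[[0.02,-0.018,0],0,0.5],[[0.01,-0.009,0],0,0.5],[[0,0,0],0,0.5]]}}

```text
clock: 5.9
position: [0.5262, -0.1559, 0.168]
tcp_rot: [-0.0, 0.131, 0.991, 0.0]
contact_force: [-0.3, 1.3, -1.5]
grip_width: 0.0661
gripper_force: 30.0
```

```bash
python3 snap.py w4
```

```text
5.9 [ 0.52621922 -0.1558951   0.16795037] [-4.91848629e-04  1.31225069e-01  9.91352477e-01  7.10880601e-05]
```

View pics/w4.png

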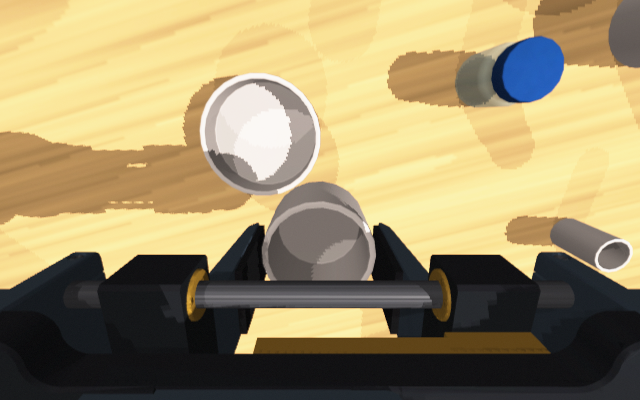

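The ramekin is held upright (its far rim edge at (320,202)); the dish rim is centred near (261,133).

```bash
python3 m.py w4 dish,261,133; python3 - <<'E'
import pickle;from h import *
s,c=pickle.load(open('w4.pkl','rb'));T=tool(s)
for h in(.002,.006): 
  for uv in((320,202),(264,250),(376,250)):print(h,(T.T@np.r_[back(c,uv,s['position'][2]+h,s)-s['position'][:2],0])[:2].round(4))
E
```

```text
dish [ 0.455  -0.1926] 1515 0.00144 [216 239 240 218 208 184 167  43] tool dx,dy [ 0.0592 -0.054 ]
0.002 [0.0361 0.0019]
0.002 [ 0.0078 -0.0297]
0.002 [0.0078 0.0336]
0.006 [0.0373 0.0018]
0.006 [ 0.0097 -0.0289]
0.006 [0.0097 0.0327]
```

Emit:
{"api": "servo_tool", "payload": {"moves": [[[0.015,-0.015,0],0,0.5],[[0.02,-0.02,0],0,0.5],[[0.015,-0.015,0],0,0.5],[[0.005,-0.006,0],0,0.5],[[0,0,0.02],0,0.5],[[0,0,0.03],0,0.5],[[0,0,0.03],0,0.5],[[0,0,0.02],0,0.5],[[0,0,0.005],0,0.5],[[0,0,0],0,0.5],[[0,0,0],0,0.5]]}}

```text
clock: 7.05
position: [0.4611, -0.1954, 0.0637]
tcp_rot: [0.001, 0.13, 0.991, -0.0]
contact_force: [0.6, 0.3, -2.1]
grip_width: 0.0656
gripper_force: 30.0
```

Emit:
{"api": "servo_tool", "payload": {"moves": [[[0,0,0.005],0,0.5],[[0,0,0.003],0,0.5],[[0,0,0],0,0.5]]}}

```text
clock: 7.35
position: [0.4604, -0.1954, 0.0551]
tcp_rot: [0.0, 0.131, 0.991, -0.0]
contact_force: [0.2, 0.3, -1.0]
grip_width: 0.0662
gripper_force: 30.0
```

```bash
python3 snap.py w5; python3 - <<'E'
from plant import ctrl
s=ctrl.observe();print(s['position'],s['contact_force'],s['joint_positions'])
E
```

```text
7.35 [ 0.46040568 -0.19536936  0.05505274] [ 3.46882196e-04  1.30548363e-01  9.91441873e-01 -1.28248742e-04]
[ 0.46024233 -0.19530097  0.05505545] [ 0.40384773  0.09803416 -1.6997837 ] [-5.20798114e-01  5.75295708e-01  1.82775547e+00 -1.95275486e-05
  7.38271198e-01 -1.82978793e+00]
```

View pics/w5.png

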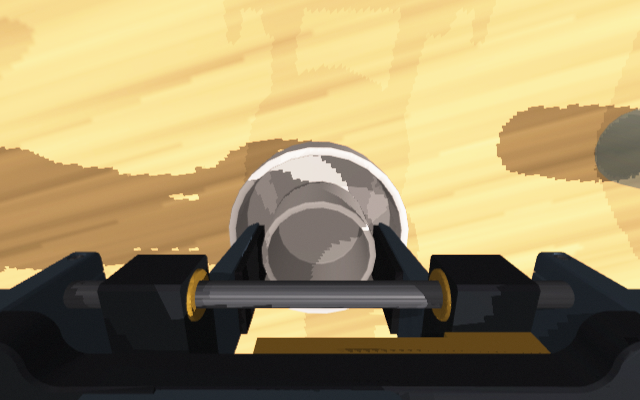

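The ramekin hangs centred inside the dish (both centred near u=320), with the fingertips just above the dish rim. Release and rise.

Emit:
{"api": "servo_tool", "payload": {"moves": [[[0,0,0],0,0.8],[[0,0,0],0,0.9],[[0,0,0],0,1],[[0,0,0],0,1],[[0,0,0],0,1],[[0,0,-0.01],0,1],[[0,0,-0.03],0,1],[[0,0,-0.03],0,1],[[0,0,-0.04],0,1],[[0,0,-0.04],0,1],[[0,0,-0.03],0,1],[[0,0,0],0,1]]}}

```text
clock: 8.6
position: [0.4617, -0.1961, 0.2395]
tcp_rot: [0.003, 0.131, 0.991, -0.001]
contact_force: [1.2, -0.2, 0.2]
grip_width: 0.0913
gripper_force: 0.0
```

```bash
python3 snap.py w6; python3 m.py w6 $(python3 -c "
import pickle;from h import *
s,c=pickle.load(open('w6.pkl','rb'));
for n,P in(('dish',[.455,-.1926,.036]),('ram',[.455,-.1926,.056])):
  p=proj(c,P,s)[0];print(n+',%.0f,%.0f'%tuple(p)+',%.3f'%P[2])")
```

```text
8.6 [ 0.4616939  -0.19608018  0.23949899] [ 0.00331431  0.13050901  0.99144066 -0.00135008]
dish [ 0.454  -0.1925] 1042 0.00134 [134 158 152 135 123  99 113 128] tool dx,dy [0.0084 0.0015]
ram [ 0.4566 -0.1929] 590 0.00128 [69 85 77 75 61 62 73 88] tool dx,dy [0.0058 0.0017]
```

Emit:
{"api": "servo_tool", "payload": {"moves": [[[-0.005,0.017,0],0,1],[[-0.01,0.034,0],0,1],[[-0.01,0.034,0],0,1],[[-0.01,0.034,0],0,1],[[-0.01,0.034,0],0,1],[[-0.01,0.034,0],0,1],[[-0.01,0.034,0],0,1],[[-0.01,0.034,0],0,1],[[-0.012,0.034,0.02],0,1],[[-0.012,0.034,0.02],0,1],[[-0.005,0.017,0.02],0,1],[[0,0,0],0,1]]}}

```text
clock: 9.85
position: [0.6473, 0.1082, 0.1709]
tcp_rot: [-0.003, 0.129, 0.992, -0.0]
contact_force: [-1.5, -0.8, -1.1]
grip_width: 0.0915
gripper_force: 0.0
```

```bash
python3 snap.py w7; python3 m.py w7 $(python3 -c "
import pickle;from h import *
s,c=pickle.load(open('w7.pkl','rb'));
for n,P in(('pot',[.6494,.1083,.06]),):
  p=proj(c,P,s)[0];print(n+',%.0f,%.0f'%tuple(p)+',%.3f'%P[2])")
```

```text
9.85 [0.64731506 0.1081906  0.17090739] [-2.81009440e-03  1.29491975e-01  9.91576406e-01 -4.04242033e-04]
pot [0.6498 0.1076] 315 0.00083 [44 40 44 43 35 37 33 39] tool dx,dy [-0.0025  0.0001]
```

View pics/w7.png

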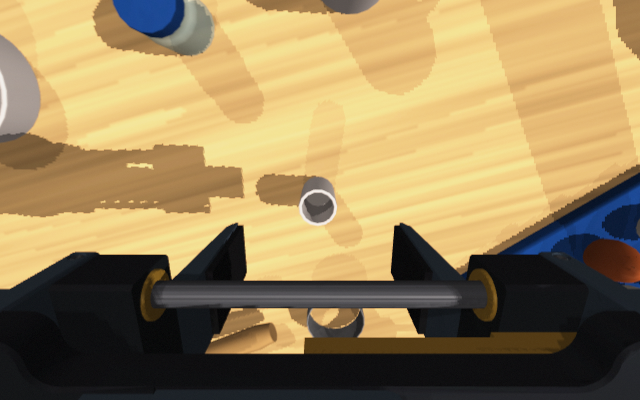

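The pot rim is centred at (317,206), straight below the jaws, with nothing within finger reach.

Emit:
{"api": "servo_tool", "payload": {"moves": [[[-0.0025,0,0.02],0,1],[[0,0,0.03],0,1],[[0,0,0.03],0,1],[[0,0,0.025],0,1],[[0,0,0.012],0,1],[[0,0,0],0,0.6],[[0,0,0],0,0.4],[[0,0,0],0,0.2],[[0,0,0],0,0.2],[[0,0,0],0,0.2],[[0,0,0],0,0.2],[[0,0,0],0,0.2]]}}

```text
clock: 11.1
position: [0.6511, 0.1056, 0.0581]
tcp_rot: [0.0, 0.131, 0.991, 0.0]
contact_force: [0.3, -0.6, 0.7]
grip_width: 0.0382
gripper_force: 0.0
```

Emit:
{"api": "servo_tool", "payload": {"moves": [[[0,0,0],0,0.2],[[0,0,0],0,0.2],[[0,0,0],0,0.2],[[0,0,0],0,0.2]]}}

```text
clock: 11.5
position: [0.6511, 0.1056, 0.058]
tcp_rot: [0.0, 0.131, 0.991, 0.0]
contact_force: [-0.0, -0.3, 2.4]
grip_width: 0.0341
gripper_force: 30.0
```

Emit:
{"api": "servo_tool", "payload": {"moves": [[[0,0,-0.01],0,0.2],[[0,0,-0.02],0,0.2],[[0,0,-0.03],0,0.2],[[0,0,-0.03],0,0.2],[[0,0,-0.03],0,0.2],[[0,0,-0.02],0,0.2],[[0.005,-0.012,0],0,0.2],[[0.01,-0.025,0],0,0.2],[[0.01,-0.03,0],0,0.2],[[0.01,-0.03,0],0,0.2],[[0.01,-0.03,0],0,0.2],[[0.01,-0.03,0],0,0.2]]}}

```text
clock: 12.7
position: [0.5553, -0.033, 0.1973]
tcp_rot: [-0.001, 0.131, 0.991, -0.0]
contact_force: [0.0, -0.5, -0.3]
grip_width: 0.0342
gripper_force: 30.0
```

Emit:
{"api": "servo_tool", "payload": {"moves": [[[0.01,-0.03,0],0,0.2],[[0.01,-0.03,0],0,0.2],[[0.01,-0.03,0],0,0.2],[[0.01,-0.025,0],0,0.2],[[0.005,-0.012,0],0,0.2],[[0,0,0],0,0.2],[[0,0,0],0,0.2]]}}

```text
clock: 13.4
position: [0.4809, -0.1425, 0.1978]
tcp_rot: [-0.0, 0.131, 0.991, 0.0]
contact_force: [0.7, 1.4, 0.1]
grip_width: 0.0345
gripper_force: 30.0
```

```bash
python3 snap.py w8; python3 m.py w8 $(python3 -c "
import pickle;from h import *
s,c=pickle.load(open('w8.pkl','rb'));
for n,P in(('ram',[.4566,-.1929,.056]),('dish',[.455,-.1926,.036])):
  p=proj(c,P,s)[0];print(n+',%.0f,%.0f'%tuple(p)+',%.3f'%P[2])")
```

```text
13.4 [ 0.48094022 -0.14250625  0.19779885] [-5.17736655e-05  1.30804443e-01  9.91408174e-01  1.66547043e-04]
ram [ 0.457  -0.1931] 611 0.00121 [80 87 84 79 68 68 72 73] tool dx,dy [ 0.01   -0.0551]
dish [ 0.4544 -0.1925] 1068 0.00143 [168 183 182 173 124  46  48 144] tool dx,dy [ 0.0126 -0.0551]
```

View pics/w8.png

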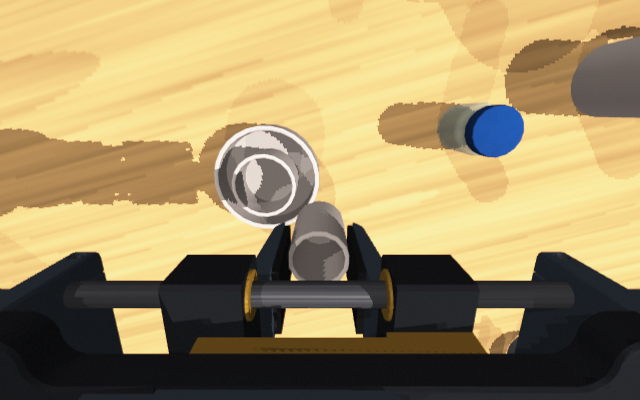

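The pot hangs upright in the jaws (rim far edge (319,232), sides at u=289 and 348), and the ramekin sits level in the dish.

```bash
python3 - <<'E'
import pickle;from h import *
s,c=pickle.load(open('w8.pkl','rb'));T=tool(s)
for h,uv in((.002,(319,232)),(.002,(289,257)),(.002,(348,257)),(-.058,(321,202))):print(h,uv,(T.T@np.r_[back(c,uv,s['position'][2]+h,s)-s['position'][:2],0])[:2].round(4))
E
```

```text
0.002 (319, 232) [0.0187 0.0013]
0.002 (289, 257) [ 0.0034 -0.0157]
0.002 (348, 257) [0.0034 0.0179]
-0.058 (321, 202) [0.0181 0.003 ]
```

Emit:
{"api": "servo_tool", "payload": {"moves": [[[0.003,-0.018,0],0,0.2],[[0.003,-0.02,0],0,0.2],[[0.0025,-0.0125,0],0,0.2],[[0.001,-0.006,0],0,0.2],[[0,0,0.02],0,0.2],[[0,0,0.025],0,0.2],[[0,0,0.01],0,0.2],[[0,0,0],0,0.2],[[0,0,0],0,0.2]]}}

```text
clock: 14.35
position: [0.4575, -0.1948, 0.1434]
tcp_rot: [0.0, 0.13, 0.991, -0.0]
contact_force: [0.2, -0.1, -1.0]
grip_width: 0.0339
gripper_force: 30.0
```

```bash
python3 snap.py w9; python3 -c "
import pickle;from h import *
s,c=pickle.load(open('w9.pkl','rb'));T=tool(s);print(T.T@(np.array([.457,-.193,.056])-s['position']))"
```

```text
14.35 [ 0.45753272 -0.19483955  0.14343105] [ 1.23061187e-04  1.30350412e-01  9.91467980e-01 -1.52661051e-05]
[0.00101178 0.00163918 0.08743081]
```

View pics/w9.png

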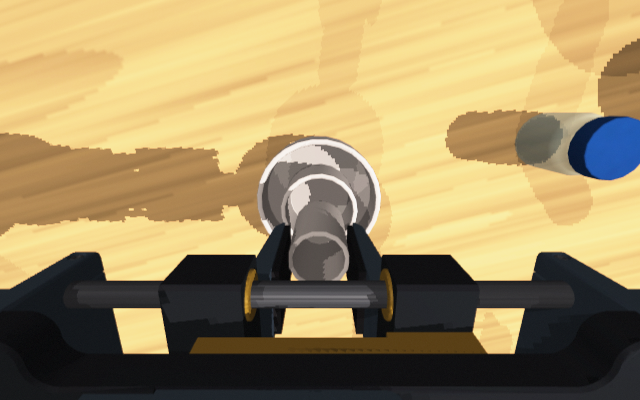

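The pot (u≈319) lines up with the ramekin mouth (u≈320). Offset is under 2 mm against 11 mm of clearance, so I'll lower it.

Emit:
{"api": "servo_tool", "payload": {"moves": [[[0,0,0.02],0,0.2],[[0,0,0.025],0,0.2],[[0,0,0.015],0,0.2],[[0,0,0.007],0,0.2],[[0,0,0],0,0.2],[[0,0,0],0,0.2]]}}

```text
clock: 15.0
position: [0.4576, -0.1952, 0.0768]
tcp_rot: [0.001, 0.13, 0.991, -0.0]
contact_force: [0.1, -0.3, 0.1]
grip_width: 0.0342
gripper_force: 30.0
```

Emit:
{"api": "servo_tool", "payload": {"moves": [[[0,0,0.003],0,0.2],[[0,0,0],0,0.2],[[0,0,0],0,0.2],[[0,0,0],0,0.5],[[0,0,0],0,0.7],[[0,0,0],0,0.8],[[0,0,0],0,0.8],[[0,0,0],0,0.8],[[0,0,0],0,0.8],[[0,0,-0.01],0,0.8],[[0,0,-0.03],0,0.8],[[0,0,-0.03],0,0.8]]}}

```text
clock: 16.2
position: [0.4567, -0.1947, 0.1441]
tcp_rot: [-0.001, 0.131, 0.991, 0.0]
contact_force: [-0.7, -1.4, -0.5]
grip_width: 0.0731
gripper_force: 0.0
```

Emit:
{"api": "servo_tool", "payload": {"moves": [[[0,0,-0.04],0,1],[[0,0,-0.04],0,1],[[0,0,-0.03],0,1],[[0,0,0],0,1],[[0,0,0],0,1],[[0,0,0],0,1]]}}

```text
clock: 16.8
position: [0.4565, -0.1946, 0.2523]
tcp_rot: [-0.001, 0.131, 0.991, 0.0]
contact_force: [-0.4, -0.1, 0.7]
grip_width: 0.0914
gripper_force: 0.0
```

```bash
python3 snap.py w10; python3 - <<'E'
from plant import read_camera
import cv2,numpy as np
a=cv2.imread('pics/w10.png')[60:260,160:480];b=read_camera('side')['frame'][60:350,150:470]
cv2.imwrite('pics/final.png',np.vstack([cv2.resize(a,(640,0) if 0 else (480,300)),cv2.resize(b,(480,300))]))
E
```

```text
16.8 [ 0.45654807 -0.19463728  0.2523235 ] [-6.20565752e-04  1.30551608e-01  9.91441287e-01  2.57289187e-04]
```

View pics/final.png

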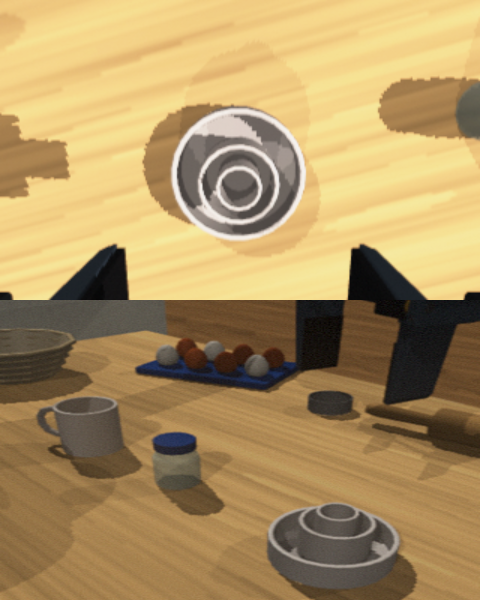

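The three pots are nested concentrically and upright at about (335,540) in the composite picture. The mug and jar are still standing, and the gripper is clear.

```bash
python3 -c "
from plant import ctrl
print(ctrl.hand_in())"
```

```text
the job is handed in; nothing more can be done
None
```

I nested the three pots upright, ramekin into dish and then pot into ramekin, left the mug untouched, and handed the job in at about 17 s.

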